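Scoop terminal caps into the green dish

TASK

With the blue scoop, scoop up the three orange terminal caps standing in the aluminium trough, lift them clear of it and tip them into the green dish, not the red one. Then stand the scoop upright, on its flat underside, on the bench or back in the trough, and let go. Do not shift or upset the dishes or the pliers.

Things in the scene. Friction and masses are not known exactly. Their poses are not given: they have to be found in the camera images.
- scoop_grip (a point): Middle of the black upright grip at the back of the blue hand scoop: a block 22 mm (x) by 34 mm (y), its top 25 mm above this point, which is 65 mm above the scoop's flat underside. Its x points backwards (open mouth to -x), z up. The scoop weighs about 0.14 kg and at the start stands level in the trough, nearly in line with it, lip towards the caps.
- scoop_lip (a point): Middle of the scoop's thin bevelled front lip, at the level of its underside: 104 mm in front (-x) of and 65 mm below the grip point; same axes. The pan behind it is 72 mm wide, floor 3 mm thick, back wall 90 mm behind the lip, side walls 26 mm high that begin 33 mm behind the lip. Caps slide out when it is tipped lip-down by about 45 degrees.
- trough: Open-topped aluminium trough fixed to the bench, outside 246 mm (its x) by 96 mm (its y) by 40 mm high, walls and floor 4 mm. Origin: centre of its underside; its x points roughly away from the robot. The caps stand near its -x end, the scoop at its +x end. A lip driven along the floor up to the -x end wall slips beneath the caps (10 to 20 N).
- cap0_center (a point): Centre (half-way up) of an orange plastic insulating terminal cap, a round chunky piece 24 mm in diameter and 18 mm high with well rounded edges, of slick hard plastic, 15 g; at the start it stands on the trough's floor.
- cap1_center (a point): Centre (half-way up) of an orange plastic insulating terminal cap, a round chunky piece 24 mm in diameter and 18 mm high with well rounded edges, of slick hard plastic, 15 g; at the start it stands on the trough's floor.
- cap2_center (a point): Centre (half-way up) of an orange plastic insulating terminal cap, a round chunky piece 24 mm in diameter and 18 mm high with well rounded edges, of slick hard plastic, 15 g; at the start it stands on the trough's floor.
- green_dish: Green round open parts dish (the target) on a steel foot: mouth 140 mm outside diameter, 42 mm high, inner floor 110 mm across 14 mm above the bench, wall 3 mm; 0.6 kg, loose. Origin: centre of its underside. It may stand left or right of the trough.
- red_dish: Red parts dish of the same shape and size as the green one with three brass nuts fixed in it; not to be used or moved. Origin: centre of its underside.
- pliers: Needle-nose pliers with orange grips lying flat on the bench to the left beyond the dish there, about 190 mm long, 14 mm high; to be left alone. Origin: on the underside at the pivot; the jaws point along its +x.
Things that resemble listed ones, but are neither listed nor needed, are in the scene too. Of the things shaped like the part that bears scoop_grip, the blue one is meant.

How it is judged (in metres and radians):
On the way:
1. all three caps lie in the scoop, which is lifted clear of the trough (height (world z) of scoop_grip above 0.125 m and x of cap0_center in the frame of scoop_grip between -0.112 and 0 m and y of cap0_center in the frame of scoop_grip between -0.036 and 0.036 m and z of cap0_center in the frame of scoop_grip between -0.068 and -0.015 m and x of cap1_center in the frame of scoop_grip between -0.112 and 0 m and y of cap1_center in the frame of scoop_grip between -0.036 and 0.036 m and z of cap1_center in the frame of scoop_grip between -0.068 and -0.015 m and x of cap2_center in the frame of scoop_grip between -0.112 and 0 m and y of cap2_center in the frame of scoop_grip between -0.036 and 0.036 m and z of cap2_center in the frame of scoop_grip between -0.068 and -0.015 m), for 0.2 s.
At the end, for the whole second after the job is handed in: All three caps lie in the green dish (centres within 65 mm of its axis and below 60 mm); the scoop stands upright within 10 degrees on the bench or in the trough (grip point 55 to 85 mm above the bench) (horizontal distance between each of cap0_center, cap1_center, cap2_center and green_dish below 0.065 m and height (world z) of each of cap0_center, cap1_center, cap2_center below 0.06 m and angle between scoop_grip's own z axis and vertical below 0.17 rad and height (world z) of scoop_grip between 0.055 and 0.085 m); the robot touches nothing.
It fails at once if the red dish is shifted more than 30 mm or tipped (distance of red_dish from where it was at the start of the episode above 0.03 m or angle between red_dish's own z axis and vertical above 0.25 rad).
It fails at once if the green dish is shifted more than 40 mm or tipped (distance of green_dish from where it was at the start of the episode above 0.04 m or angle between green_dish's own z axis and vertical above 0.25 rad).
It fails at once if the pliers are shifted more than 30 mm (distance of pliers from where it was at the start of the episode above 0.03 m).
It also fails if it takes over 58 s, if anything falls off the work surface, if the arm or the gripper's body presses on something with over 40 N, if the wrist force passes 120 N, or if a joint passes its speed limit or range.

ROBOT

A 6-joint arm with a two-finger parallel gripper is mounted at the origin on the work surface. World frame = base frame: x ahead of the robot, y to its left, z up, the work surface at z = 0. Lengths are in mm, angles in degrees, forces in N, time in s.
With the tool pointing down it reaches from about 325 to 775 mm from the base axis. Payload 5.5 kg.
Tool frame: the origin (TCP) lies on the mounting face of the last link; the fingertips stand ahead of it and the grasp point (between the pads) lies 163 mm ahead of it (arm.finger_overhang is the z of the fingertips in the tool frame, in mm); z points along the fingers, y is the line along which they close (so a half turn about z gives the same grasp; the last joint's range is limited). The gripper opens to 88 mm and grips with 3 to 60 N. Pads are 20 mm wide; open, the fingers measure 115 mm over their backs; the gripper's body (75 mm by 178 mm) begins 61 mm behind the grasp point.
Start: joints at [-3.249, 5.22, 70.514, -0, 104.267, -3.249], TCP at [600.015, -0.003, 404.631] pointing down, gripper open.
Joint ranges: [-164.24, 164.24], [-49.07, 125.15], [9.68, 141.18], [-86.29, 266.29], [3.28, 154.24], [-151.56, 151.56]. Speed limits (degrees/s): [147.25, 147.25, 172.46, 180, 180, 180].

INTERFACE

Orientations are given as [roll, pitch, yaw] about the fixed x, y, z axes, in that order (R = Rz(yaw) Ry(pitch) Rx(roll)).
In Python, from bench import arm, capture gives the robot as it stands.
- The arm moves only by the tool drive_tool, never from a script. Its argument "moves" is a list of rows, each an object with "gripper": the opening, from 0 (shut) to 1 (fully open); "delta_pos": the shift along the tool's x, y, z in mm, a list of three; "turn": the turn about the tool's z in rad. A call has exactly 10 rows; each row is the pose to reach, as a shift and turn from the pose commanded when the call began, along the tool's axes at that moment; what a row does not reach only later rows make up. A row lasts 1/8 s, in which the tool goes at most 62.5 mm and 10.7 degrees, less where a joint would pass 70% of its speed; a pose out of reach is approached as far as the arm can. A call with a gripper value outside its range is refused whole. The fingers move at their own pace and stop on an object; "squeeze" is the grip in N (left out, the last holds). Time passes only in rows, so rows that repeat a pose let the fingers close, or fill a call up. It gives the time, the measured TCP pose, the force, the opening and the grip force at its end, in the units of the state.
- arm.observe(): the state, without advancing time (a new reading comes with each control period).
- capture(name): name is "scene" or "side" or "wrist"; returns a dict with "color" (480x640x3 uint8, red, green, blue), "z_map" (480x640 float32, mm along the optical axis (not along the pixel's ray), 0 where there is no reading), "intrinsics" (3x3 intrinsics, pixels), "rvec" (rotation vector, rad) and "tvec" (3), from world to camera coordinates, as OpenCV has them; the wrist camera has in their place "tool_from_camera" (4x4, takes a point from camera to tool coordinates, whose origin is the TCP and whose axes are the flange's). Camera axes: x right, y down, z forward; pixel columns grow to the right and rows downward; lengths in mm; the calibration is good to about 2 mm. A picture is of the moment at which its call begins: read the wrist's pose just before it.
- arm.close_job(): hands the job in; it is judged then, once.
The state is a dict: "t": time; "joint_pos": joint angles; "qd": joint speeds; "tau": joint torques, N m; "tool_pos": TCP position; "eef_rot": TCP orientation; "force": force on the tool from outside, world axes, zero at the start; "ft_torque": the same for the moment, N m; "finger_gap": opening from 0.0 (shut) to 1.0 (fully open); "finger_force": force on a finger pad.
Only numpy, scipy, OpenCV 4.12 (cv2) and the standard library are available. Lean on these libraries where they do the work, as an engineer would, in place of code of your own. Each camera call takes 0.05 s, during which the arm holds its last target. There are 200 camera calls.

## Working session

There is one attempt and no reset: what is moved stays moved. The work goes in short steps, Python scripts to look and compute and a tool call to move; the robot and the scene stay as the last step left them, time stands still between calls to the robot, and variables do not carry over. Pictures are saved under pics/ and viewed, at most 10 in all, crops included, and the job is handed in when it is done.

Besides the shell and the picture viewer there is one more tool, called after "Emit:" as name(argument=value, ...) on one line, values as JSON. drive_tool: Moves the arm, as the interface text tells. Its arguments: {"type":"object","properties":{"moves":{"type":"array"},"squeeze":{"type":"number"}},"required":["moves"]}

```bash
mkdir -p pics; ls
cat > h.py <<'E'
import numpy as np, cv2
from bench import arm, capture
from scipy.spatial.transform import Rotation as R
def world(c, tool=None):
    K=c["intrinsics"]; z=c["z_map"]; h,w=z.shape
    u,v=np.meshgrid(np.arange(w),np.arange(h))
    P=np.stack([(u-K[0,2])/K[0,0]*z,(v-K[1,2])/K[1,1]*z,z],-1)
    if "rvec" in c:
        r=cv2.Rodrigues(np.array(c["rvec"],float))[0]
        W=(P-np.array(c["tvec"]).reshape(3))@r
    else:
        T=np.array(c["tool_from_camera"]); s=tool
        W=(P@T[:3,:3].T+T[:3,3])@R.from_euler('xyz',s["eef_rot"],degrees=True).as_matrix().T+np.array(s["tool_pos"])
    W[z==0]=np.nan
    return W
E
python3 - <<'E'
from h import *
s=arm.observe(); print(s, arm.finger_overhang)
for n in("scene","side","wrist"):
    c=capture(n); cv2.imwrite(f"pics/{n}0.png",c["color"][:,:,::-1]); np.savez(f"{n}0.npz",W=world(c,s),c=c["color"])
E
```

```text
pics
{'t': 0.0, 'joint_pos': array([-3.24934623e+00,  5.26125953e+00,  7.05813248e+01, -3.26682338e-04,
        1.04268028e+02, -3.24868607e+00]), 'qd': array([ 0.06290048,  0.01393206,  0.10897135, -0.03274614, -0.06016974,
        0.01980133]), 'tau': array([-3.13584051e-04, -4.46447504e+01, -4.06449509e+01,  6.96761138e-02,
        2.93726998e-02, -1.50731516e-04]), 'tool_pos': array([ 6.00044698e+02, -1.23153981e-02,  4.03531348e+02]), 'eef_rot': array([-1.79889547e+02, -5.95216045e-03,  8.99992539e+01]), 'force': array([ 0.11312414,  0.17569471, -0.4210869 ]), 'ft_torque': array([0.001672  , 0.04846824, 0.05378861]), 'finger_force': 0.0, 'finger_gap': 1.0018714713213104} 182.0
```

View pics/scene0.png

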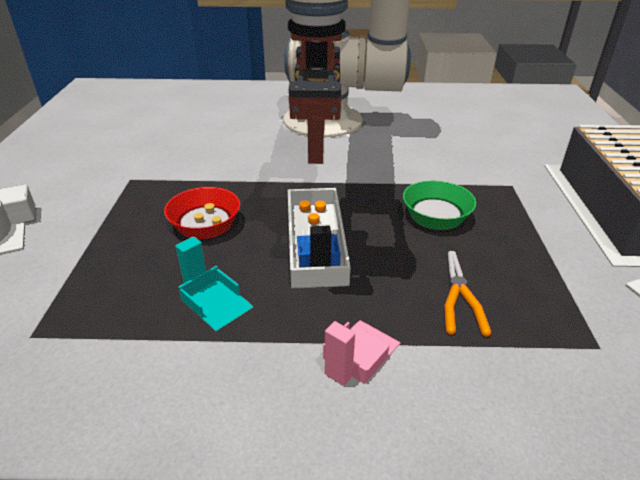

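View pics/side0.png

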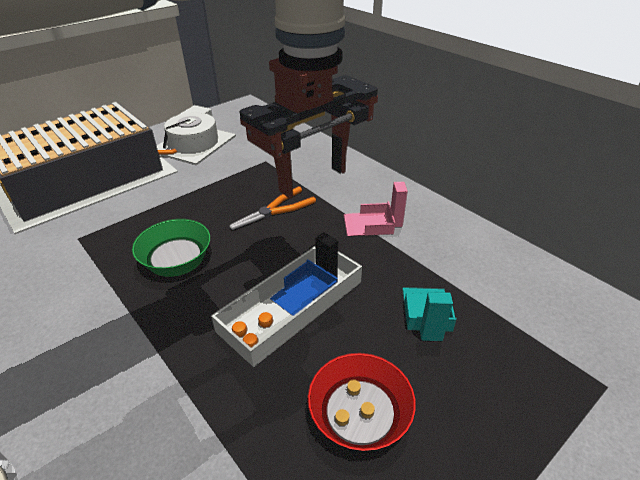

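View pics/wrist0.png

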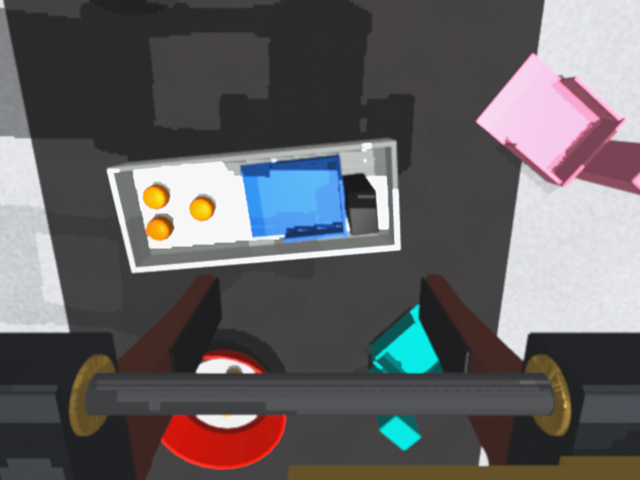

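The scene view shows the trough at about (318,235), with the caps at (305,206), (320,206) and (313,218). The blue scoop's black grip is at (320,245), green dish at (439,205), red dish at (203,213) and pliers at (460,290). The wrist view confirms the trough layout. Next I measure positions from depth.

Run:
```python
from h import *
def rect(n,m):
    p=m[:,:2].astype(np.float32); (c,s,a)=cv2.minAreaRect(p); print(n,len(p),np.round(c,1),np.round(s,1),round(a,2),"z",np.round(np.percentile(m[:,2],[5,50,95]),1))
for n in("wrist","scene","side"):
    d=np.load(n+"0.npz"); W=d["W"]; c=d["c"].astype(int); hsv=cv2.cvtColor(d["c"],cv2.COLOR_RGB2HSV)
    x,y,z=W[...,0],W[...,1],W[...,2]
    box=(x>350)&(x<850)&(abs(y)<330)
    print("==",n)
    H,S,V=hsv[...,0],hsv[...,1],hsv[...,2]
    g=box&(H>45)&(H<75)&(S>120)&(z>36)&(z<50)
    r=box&((H<4)|(H>175))&(S>150)&(z>36)&(z<50)
    for k,m in(("green",g),("red",r)):
        if m.sum()>20:
            e=cv2.minEnclosingCircle(W[m][:,:2].astype(np.float32)); print(k,e,m.sum())
    m=box&(V<70)&(z>85)&(z<102)&(abs(y)<70)
    if m.sum()>10: rect("block top",W[m])
    m=box&(H>100)&(H<125)&(S>150)&(z<16)&(z>0)&(abs(y)<70)
    if m.sum()>10: rect("pan floor",W[m])
    m=box&(S<60)&(V>60)&(z>36)&(z<44)&(abs(y)<75)&(x<680)
    if m.sum()>10: rect("trough rim",W[m])
    m=(box&(H>5)&(H<20)&(S>180)&(z>10)&(z<30)&(abs(y)<60)).astype(np.uint8)
    q,l,st,ct=cv2.connectedComponentsWithStats(m)
    for i in range(1,q):
        if st[i,4]>20: P=W[l==i]; print("cap",ct[i].round(),P.mean(0).round(1),((P.min(0)+P.max(0))/2).round(1))
```

```text
== wrist
red ((494.20965576171875, -220.95333862304688), 70.37471008300781) 1372
block top 525 [629.8  10. ] [20.6 25.6] 6.44 z [88.4 93.6 94.9]
pan floor 6383 [ 5.728e+02 -3.000e-01] [89.1 69.5] 6.58 z [5.4 6.8 8.2]
trough rim 4210 [543.7  -5. ] [247.2  96.6] 5.32 z [37.2 39.9 41.2]
cap [161. 193.] [452.7   5.8  18.1] [449.4   2.9  16.6]
cap [206. 203.] [493.   -4.   18.1] [490.   -7.3  16.7]
cap [158. 228.] [447.2 -27.1  20. ] [446.5 -28.   17.7]
== scene
green ((521.2820434570312, 139.40219116210938), 187.50282287597656) 477
red ((545.8319091796875, -129.98402404785156), 171.3349151611328) 527
block top 213 [634.6   9. ] [20.9 30.6] 4.15 z [87.  94.2 96. ]
pan floor 317 [576.9   3.4] [91.8 67.7] 5.73 z [ 6.2  8.2 13.7]
trough rim 773 [544.4  -2.4] [252.3  96.2] 5.32 z [36.7 40.6 42.4]
cap [305. 205.] [452.  -25.9  19.3] [450.2 -26.   17.8]
cap [320. 206.] [452.2   4.7  19.2] [450.5   3.8  17.7]
cap [314. 218.] [495.1  -6.5  18.3] [493.5  -6.8  17.5]
== side
green ((515.7279663085938, 137.44195556640625), 185.57225036621094) 608
red ((539.7622680664062, -130.6054229736328), 169.0049285888672) 1261
block top 252 [629.9   6.5] [23.4 34.7] 5.25 z [86.4 93.3 95.2]
pan floor 1334 [580.4   9.1] [109.   57.4] 5.77 z [ 5.1  6.9 12.4]
trough rim 1184 [544.   -3.2] [248.4  98.9] 5.27 z [36.5 39.5 41.4]
cap [265. 319.] [484.3 -12.3  19.5] [486.   -9.9  17.5]
cap [239. 328.] [443.1  -1.   20.1] [443.7   0.8  17.2]
cap [250. 339.] [444.1 -30.4  21.1] [444.6 -29.2  20.7]
```

Emit:
drive_tool(moves=[{"gripper": 1, "delta_pos": [2, 10, 30], "turn": 0.18}, {"gripper": 1, "delta_pos": [4, 20, 60], "turn": 0.36}, {"gripper": 1, "delta_pos": [6.5, 31, 104], "turn": 0.54}, {"gripper": 1, "delta_pos": [6.5, 31, 104], "turn": 0.72}, {"gripper": 1, "delta_pos": [6.5, 31, 104], "turn": 0.9}, {"gripper": 1, "delta_pos": [6.5, 31, 104], "turn": 1.08}, {"gripper": 1, "delta_pos": [6.5, 31, 104], "turn": 1.26}, {"gripper": 1, "delta_pos": [6.5, 31, 104], "turn": 1.44}, {"gripper": 1, "delta_pos": [6.5, 31, 104], "turn": 1.466}, {"gripper": 1, "delta_pos": [6.5, 31, 104], "turn": 1.466}], squeeze=50)

```text
t: 1.4
tool_pos: [631.0, 6.5, 300.3]
eef_rot: [-180.0, 0.0, 6.2]
force: [0.7, -0.3, -0.7]
finger_gap: 1.0
finger_force: 0.0
```

Run:
```python
from h import *
s=arm.observe(); print(s["t"],s["tool_pos"],s["eef_rot"],s["joint_pos"].round(1))
c=capture("wrist"); cv2.imwrite("pics/w1.png",c["color"][:,:,::-1]); W=world(c,s); np.savez("w1.npz",W=W,c=c["color"])
hsv=cv2.cvtColor(c["color"],cv2.COLOR_RGB2HSV);x,y,z=np.moveaxis(W,-1,0)
m=(hsv[...,2]<70)&(z>90)&(z<98)&(abs(y-7)<30)&(abs(x-631)<30)
P=W[m]; print(len(P),P.min(0),P.max(0),cv2.minAreaRect(P[:,:2].astype(np.float32)))
from scipy.optimize import least_squares
for n in("scene","side"):
    d=np.load(n+"0.npz"); W=d["W"]; h=cv2.cvtColor(d["c"],cv2.COLOR_RGB2HSV);x,y,z=np.moveaxis(W,-1,0)
    for k,sel in(("g",(h[...,0]>45)&(h[...,0]<75)&(h[...,1]>120)&(y>90)&(y<330)),("r",((h[...,0]<4)|(h[...,0]>175))&(h[...,1]>150)&(y<-90))):
        m=sel&(z>38)&(z<44)&(x>380)&(x<650)
        P=W[m][:,:2]; f=least_squares(lambda p:np.hypot(P[:,0]-p[0],P[:,1]-p[1])-69,P.mean(0),loss="soft_l1"); print(n,k,f.x.round(1),len(P),np.abs(f.fun).mean().round(1))
```

```text
1.4 [631.00652533   6.53472224 300.33414216] [-1.79994609e+02  2.65255268e-02  6.17290799e+00] [-2.5 10.2 75.6  0.  94.2 81.3]
2217 [620.05499809 -11.11572559  90.00750654] [643.91662969  22.98233564  96.00746536] ((632.2108764648438, 5.862714767456055), (20.979820251464844, 32.724037170410156), 7.0887131690979)
scene g [455.4 234.2] 336 2.2
scene r [ 496.  -217.8] 388 2.0
side g [451.3 232.5] 459 1.9
side r [ 492.5 -219.5] 1025 1.8
```

Emit:
drive_tool(moves=[{"gripper": 1, "delta_pos": [1, 0.5, 36], "turn": 0}, {"gripper": 1, "delta_pos": [1, 0.5, 72], "turn": 0}, {"gripper": 1, "delta_pos": [1, 0.5, 72], "turn": 0}, {"gripper": 0.25, "delta_pos": [1, 0.5, 72], "turn": 0}, {"gripper": 0.25, "delta_pos": [1, 0.5, 72], "turn": 0}, {"gripper": 0.2, "delta_pos": [1, 0.5, 72], "turn": 0}, {"gripper": 0.2, "delta_pos": [1, 0.5, 72], "turn": 0}, {"gripper": 0.2, "delta_pos": [1, 0.5, 72], "turn": 0}, {"gripper": 0.2, "delta_pos": [1, 0.5, 72], "turn": 0}, {"gripper": 0.2, "delta_pos": [1, 0.5, 72], "turn": 0}], squeeze=55)

```text
t: 2.7
tool_pos: [632.1, 6.1, 228.6]
eef_rot: [-180.0, 0.0, 6.0]
force: [0.5, -0.0, 0.2]
finger_gap: 0.385
finger_force: 54.9
```

Emit:
drive_tool(moves=[{"gripper": 0.2, "delta_pos": [-6, 0, 1], "turn": 0.012}, {"gripper": 0.2, "delta_pos": [-14, 0, 1], "turn": 0.012}, {"gripper": 0.2, "delta_pos": [-22, 0, 1], "turn": 0.012}, {"gripper": 0.2, "delta_pos": [-30, 0, 1], "turn": 0.012}, {"gripper": 0.2, "delta_pos": [-38, 0, 1], "turn": 0.012}, {"gripper": 0.2, "delta_pos": [-46, 0, 1], "turn": 0.012}, {"gripper": 0.2, "delta_pos": [-54, 0, 1], "turn": 0.012}, {"gripper": 0.2, "delta_pos": [-61, 0, 1], "turn": 0.012}, {"gripper": 0.2, "delta_pos": [-68, 0, 1], "turn": 0.012}, {"gripper": 0.2, "delta_pos": [-72, 0, 1], "turn": 0.012}], squeeze=60)

```text
t: 3.95
tool_pos: [560.1, -1.5, 228.7]
eef_rot: [180.0, -0.1, 5.3]
force: [1.6, 0.5, 5.3]
finger_gap: 0.38
finger_force: 60.0
```

Emit:
drive_tool(moves=[{"gripper": 0.2, "delta_pos": [-4, 0, 1], "turn": 0}, {"gripper": 0.2, "delta_pos": [-8, 0, 1], "turn": 0}, {"gripper": 0.2, "delta_pos": [-12, 0, 1], "turn": 0}, {"gripper": 0.2, "delta_pos": [-16, 0, 1], "turn": 0}, {"gripper": 0.2, "delta_pos": [-20, 0, 1], "turn": 0}, {"gripper": 0.2, "delta_pos": [-24, 0, 1], "turn": 0}, {"gripper": 0.2, "delta_pos": [-27, 0, 1], "turn": 0}, {"gripper": 0.2, "delta_pos": [-30, 0, 1], "turn": 0}, {"gripper": 0.2, "delta_pos": [-31, 0, 1], "turn": 0}, {"gripper": 0.2, "delta_pos": [-32, 0, 1], "turn": 0}])

```text
t: 5.2
tool_pos: [529.1, -4.4, 228.8]
eef_rot: [180.0, -0.3, 5.3]
force: [4.5, -0.1, 8.2]
finger_gap: 0.386
finger_force: 60.0
```

Run:
```python
from h import *
s=arm.observe(); print(s["t"],s["tool_pos"],s["eef_rot"],s["force"])
c=capture("wrist"); cv2.imwrite("pics/w2.png",c["color"][:,:,::-1])
W=world(c,s);hsv=cv2.cvtColor(c["color"],cv2.COLOR_RGB2HSV);H,S,V=cv2.split(hsv);x,y,z=np.moveaxis(W,-1,0)
m=((H>5)&(H<20)&(S>180)&(z>8)&(z<45)&(abs(y)<60)&(x<560)).astype(np.uint8)
q,l,st,ct=cv2.connectedComponentsWithStats(m)
for i in range(1,q):
    if st[i,4]>20: P=W[l==i]; print("cap",ct[i].round(),((P.min(0)+P.max(0))/2).round(1),P[:,2].max())
m=(H>100)&(H<125)&(S>150)&(abs(y)<70)&(z<50); P=W[m]; print("blue x min",np.percentile(P[:,0],[0.5,2,99]),np.percentile(P[:,2],[2,50,98]))
```

```text
5.2 [529.07646862  -4.40387158 228.84441918] [179.96916464  -0.30766927   5.30938408] [ 4.46204293 -0.08812455  8.19606169]
cap [277. 428.] [435.9   9.4  21.7] 26.67292703049904
cap [341. 428.] [439.  -26.7  20.4] 26.651089598807516
blue x min [426.26230799 426.31987723 515.37574614] [ 5.03290426 19.25811334 26.32122941]
```

View pics/w2.png

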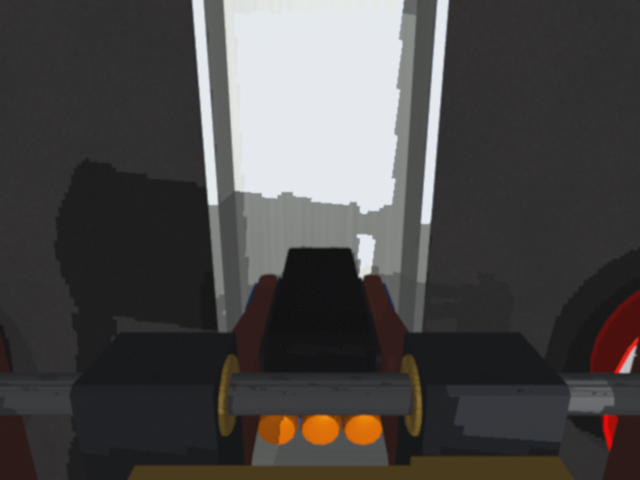

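Emit:
drive_tool(moves=[{"gripper": 0.2, "delta_pos": [-1, 0, 0], "turn": 0}, {"gripper": 0.2, "delta_pos": [-2, 0, 0], "turn": 0}, {"gripper": 0.2, "delta_pos": [-3, 0, 0], "turn": 0}, {"gripper": 0.2, "delta_pos": [-3, 0, 0], "turn": 0}, {"gripper": 0.2, "delta_pos": [-3, 0, 0], "turn": 0}, {"gripper": 0.2, "delta_pos": [-2, 0, 0], "turn": 0}, {"gripper": 0.2, "delta_pos": [-2, 0, 0], "turn": 0}, {"gripper": 0.2, "delta_pos": [-2, 0, 0], "turn": 0}, {"gripper": 0.2, "delta_pos": [-2, 0, 0], "turn": 0}, {"gripper": 0.2, "delta_pos": [-2, 0, 0], "turn": 0}])

```text
t: 6.5
tool_pos: [528.0, -4.5, 229.3]
eef_rot: [180.0, -0.5, 5.3]
force: [8.0, 0.4, 6.0]
finger_gap: 0.388
finger_force: 60.0
```

Run:
```python
from h import *
s=arm.observe(); print(s["t"],s["tool_pos"],s["eef_rot"],s["force"])
c=capture("side"); cv2.imwrite("pics/s2.png",cv2.resize(c["color"][230:380,180:400],None,fx=3.5,fy=3.5)[:,:,::-1])
W=world(c,s);hsv=cv2.cvtColor(c["color"],cv2.COLOR_RGB2HSV);H,S,V=cv2.split(hsv);x,y,z=np.moveaxis(W,-1,0)
m=((H>5)&(H<20)&(S>180)&(z>8)&(z<45)&(abs(y)<60)&(x<560)).astype(np.uint8)
P=W[m>0]; print(np.percentile(P,[1,50,99],axis=0))
```

```text
6.5 [528.00125999  -4.46981653 229.29543577] [179.96222013  -0.53789449   5.31797805] [7.9876572  0.36708865 6.03115008]
[[430.89398429 -43.63799049  19.00207336]
 [438.40340823 -14.28004109  24.57125344]
 [448.45749371  19.02768729  26.73337308]]
```

View pics/s2.png

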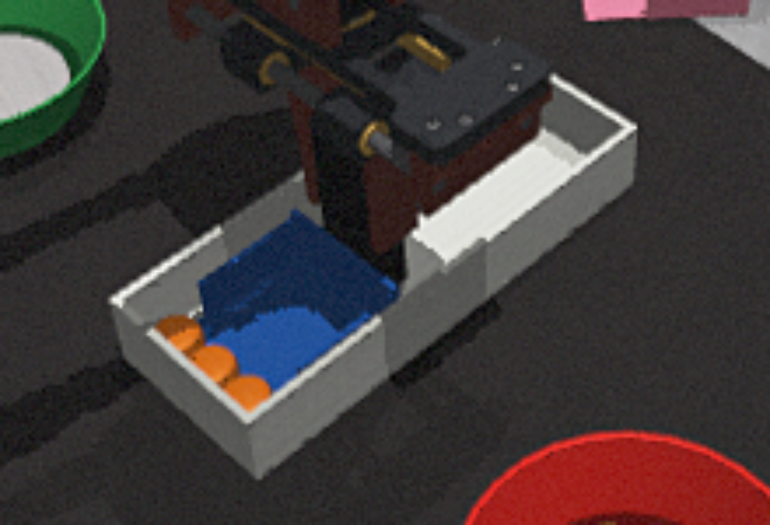

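The caps sit in a row on the lip against the end wall, with their tops at about 25 mm, so they are on the pan floor. I lift gently.

Emit:
drive_tool(moves=[{"gripper": 0.2, "delta_pos": [0.5, 0, -3], "turn": 0}, {"gripper": 0.2, "delta_pos": [0.5, 0, -7], "turn": 0}, {"gripper": 0.2, "delta_pos": [0.5, 0, -13], "turn": 0}, {"gripper": 0.2, "delta_pos": [0.5, 0, -20], "turn": 0}, {"gripper": 0.2, "delta_pos": [0.5, 0, -28], "turn": 0}, {"gripper": 0.2, "delta_pos": [0.5, 0, -37], "turn": 0}, {"gripper": 0.2, "delta_pos": [0.5, 0, -47], "turn": 0}, {"gripper": 0.2, "delta_pos": [0.5, 0, -57], "turn": 0}, {"gripper": 0.2, "delta_pos": [0.5, 0, -67], "turn": 0}, {"gripper": 0.2, "delta_pos": [0.5, 0, -75], "turn": 0}])

```text
t: 7.8
tool_pos: [527.0, -4.6, 302.2]
eef_rot: [180.0, 0.0, 5.3]
force: [-0.3, 0.1, -2.1]
finger_gap: 0.385
finger_force: 60.0
```

```bash
cat > chk.py <<'E'
from h import *
import sys
s=arm.observe(); print(s["t"].round(2) if hasattr(s["t"],'round') else s["t"],s["tool_pos"].round(1),s["eef_rot"].round(1),s["force"].round(1))
for n in sys.argv[2:]:
    c=capture(n); cv2.imwrite(f"pics/{n}{sys.argv[1]}.png",c["color"][:,:,::-1])
    W=world(c,s);hsv=cv2.cvtColor(c["color"],cv2.COLOR_RGB2HSV);H,S,V=cv2.split(hsv);x,y,z=np.moveaxis(W,-1,0)
    m=((H>5)&(H<20)&(S>180)&(z>8)&(z<200)&(y>-150)&(y<310)&(x<600)&(x>350)).astype(np.uint8)
    q,l,st,ct=cv2.connectedComponentsWithStats(m)
    for i in range(1,q):
        if st[i,4]>15: P=W[l==i]; print(n,"cap",ct[i].round(),((P.min(0)+P.max(0))/2).round(1),P[:,2].max().round(1))
    m=(H>100)&(H<125)&(S>150)&(x>350)&(x<720)&(y>-100)&(y<350)&(z<250)&(z>-5)
    if m.sum()>50:
        P=W[m]; t=P-s["tool_pos"]; a=np.radians(s["eef_rot"][2]); u=t[:,:2]@[np.cos(a),np.sin(a)]
        f=P[(u<-60)]
        print(n,"blue n",m.sum(),"u",np.percentile(u,[1,99]).round(1),"z",np.percentile(P[:,2],[1,50,99]).round(1), "lip z",P[u<np.percentile(u,3)][:,2].mean().round(1))
E
python3 chk.py 3 side scene
```

```text
7.8 [527.   -4.6 302.2] [180.    0.    5.3] [-0.3  0.1 -2.1]
side cap [233. 306.] [433.1 -14.5  90.5] 99.7
side blue n 2308 u [-103.5  -11.1] z [ 76.6  81.4 108.5] lip z 74.7
scene cap [298. 170.] [490.3 -36.3 122. ] 158.1
scene blue n 356 u [-80.4  12.4] z [ 80.3  97.3 162.7] lip z 81.5
```

View pics/side3.png

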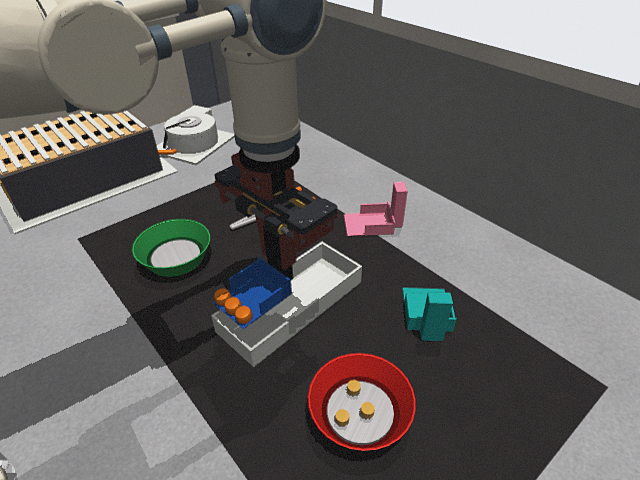

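All three caps sit level on the raised scoop. In the side view they are at (222,296), (232,304) and (243,314). I carry it over the green dish smoothly.

Emit:
drive_tool(moves=[{"gripper": 0.2, "delta_pos": [0, -2, -4], "turn": 0}, {"gripper": 0.2, "delta_pos": [0, -6, -9], "turn": 0}, {"gripper": 0.2, "delta_pos": [1, -12, -15], "turn": 0}, {"gripper": 0.2, "delta_pos": [1, -20, -21], "turn": 0}, {"gripper": 0.2, "delta_pos": [2, -30, -27], "turn": 0}, {"gripper": 0.2, "delta_pos": [3, -42, -31], "turn": 0}, {"gripper": 0.2, "delta_pos": [4, -56, -34], "turn": 0}, {"gripper": 0.2, "delta_pos": [5, -72, -35], "turn": 0}, {"gripper": 0.2, "delta_pos": [6, -90, -35], "turn": 0}, {"gripper": 0.2, "delta_pos": [7, -109, -35], "turn": 0}])

```text
t: 9.15
tool_pos: [523.8, 106.0, 336.4]
eef_rot: [-180.0, 0.0, 5.3]
force: [0.5, -0.3, -1.8]
finger_gap: 0.381
finger_force: 60.0
```

Emit:
drive_tool(moves=[{"gripper": 0.2, "delta_pos": [1, -19, 0], "turn": 0}, {"gripper": 0.2, "delta_pos": [3, -37, 0], "turn": 0}, {"gripper": 0.2, "delta_pos": [4, -54, 0], "turn": 0}, {"gripper": 0.2, "delta_pos": [5, -70, 0], "turn": 0}, {"gripper": 0.2, "delta_pos": [6, -85, 0], "turn": 0}, {"gripper": 0.2, "delta_pos": [8, -99, 0], "turn": 0}, {"gripper": 0.2, "delta_pos": [9, -111, 0], "turn": 0}, {"gripper": 0.2, "delta_pos": [10, -121, 0], "turn": 0}, {"gripper": 0.2, "delta_pos": [11, -129, 0], "turn": 0}, {"gripper": 0.2, "delta_pos": [11, -135, 0], "turn": 0}])

```text
t: 10.4
tool_pos: [522.5, 240.5, 336.6]
eef_rot: [180.0, 0.0, 5.3]
force: [-0.6, -0.1, -1.6]
finger_gap: 0.385
finger_force: 60.0
```

```bash
python3 chk.py 4 side scene
```

```text
10.4 [522.5 240.5 336.6] [180.    0.    5.3] [-0.6 -0.1 -1.6]
side cap [150. 211.] [429.  228.9 125.8] 133.8
side blue n 1522 u [-103.8  -12. ] z [111.8 120.6 142.4] lip z 102.9
scene cap [436. 155.] [475.  215.7 146.9] 177.4
scene blue n 472 u [-86.   11.7] z [113.7 127.3 158.6] lip z 114.9
```

View pics/side4.png

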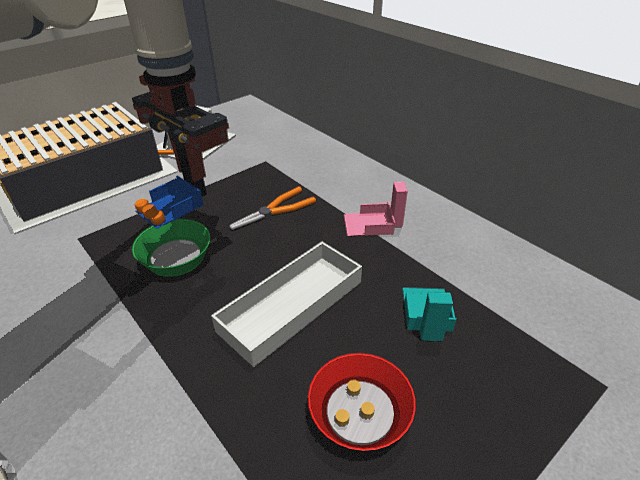

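The scoop is over the dish with its three caps at about (150,211) in the side view. I loosen the grip so that the lip swings down in the pads.

Emit:
drive_tool(moves=[{"gripper": 0.2, "delta_pos": [0, 0, 0], "turn": 0}, {"gripper": 0.2, "delta_pos": [0, 0, 0], "turn": 0}, {"gripper": 0.2, "delta_pos": [0, 0, 0], "turn": 0}, {"gripper": 0.2, "delta_pos": [0, 0, 0], "turn": 0}, {"gripper": 0.2, "delta_pos": [0, 0, 0], "turn": 0}, {"gripper": 0.2, "delta_pos": [0, 0, 0], "turn": 0}, {"gripper": 0.2, "delta_pos": [0, 0, 0], "turn": 0}, {"gripper": 0.2, "delta_pos": [0, 0, 0], "turn": 0}, {"gripper": 0.2, "delta_pos": [0, 0, 0], "turn": 0}, {"gripper": 0.2, "delta_pos": [0, 0, 0], "turn": 0}], squeeze=12)

```text
t: 11.75
tool_pos: [522.4, 240.1, 336.6]
eef_rot: [-180.0, 0.0, 5.3]
force: [0.4, 0.3, -2.1]
finger_gap: 0.386
finger_force: 12.0
```

```bash
python3 chk.py 5 side
```

```text
11.75 [522.4 240.1 336.6] [-180.     0.     5.3] [ 0.4  0.3 -2.1]
side cap [149. 211.] [428.7 228.4 125.9] 134.0
side blue n 1532 u [-103.7  -11.4] z [111.7 120.4 143.1] lip z 100.4
```

Emit:
drive_tool(moves=[{"gripper": 0.2, "delta_pos": [0, 0, 0], "turn": 0}, {"gripper": 0.2, "delta_pos": [0, 0, 0], "turn": 0}, {"gripper": 0.2, "delta_pos": [0, 0, 0], "turn": 0}, {"gripper": 0.2, "delta_pos": [0, 0, 0], "turn": 0}, {"gripper": 0.2, "delta_pos": [0, 0, 0], "turn": 0}, {"gripper": 0.2, "delta_pos": [0, 0, 0], "turn": 0}, {"gripper": 0.2, "delta_pos": [0, 0, 0], "turn": 0}, {"gripper": 0.2, "delta_pos": [0, 0, 0], "turn": 0}, {"gripper": 0.2, "delta_pos": [0, 0, 0], "turn": 0}, {"gripper": 0.2, "delta_pos": [0, 0, 0], "turn": 0}], squeeze=6)

```text
t: 13.05
tool_pos: [522.4, 240.1, 336.6]
eef_rot: [180.0, 0.0, 5.3]
force: [0.2, -0.7, -2.1]
finger_gap: 0.386
finger_force: 6.0
```

```bash
python3 chk.py 6 side
```

```text
13.05 [522.4 240.1 336.6] [180.    0.    5.3] [ 0.2 -0.7 -2.1]
side cap [149. 211.] [428.5 229.  125.6] 133.7
side blue n 1518 u [-103.5  -11.6] z [111.5 120.5 142.9] lip z 102.8
```

Emit:
drive_tool(moves=[{"gripper": 0.2, "delta_pos": [0, 0, 0], "turn": 0}, {"gripper": 0.2, "delta_pos": [0, 0, 0], "turn": 0}, {"gripper": 0.2, "delta_pos": [0, 0, 0], "turn": 0}, {"gripper": 0.2, "delta_pos": [0, 0, 0], "turn": 0}, {"gripper": 0.2, "delta_pos": [0, 0, 0], "turn": 0}, {"gripper": 0.2, "delta_pos": [0, 0, 0], "turn": 0}, {"gripper": 0.2, "delta_pos": [0, 0, 0], "turn": 0}, {"gripper": 0.2, "delta_pos": [0, 0, 0], "turn": 0}, {"gripper": 0.2, "delta_pos": [0, 0, 0], "turn": 0}, {"gripper": 0.2, "delta_pos": [0, 0, 0], "turn": 0}], squeeze=4.2)

```text
t: 14.35
tool_pos: [522.4, 240.1, 336.7]
eef_rot: [-180.0, -0.0, 5.3]
force: [0.2, 0.3, -2.0]
finger_gap: 0.388
finger_force: 4.2
```

```bash
python3 chk.py 7 side
```

```text
14.35 [522.4 240.1 336.7] [-180.    -0.     5.3] [ 0.2  0.3 -2. ]
side cap [167. 253.] [438.4 240.9  23.1] 35.9
side blue n 1777 u [-72.8   9.4] z [ 78.1 101.9 137.2] lip z 77.1
```

Run:
```python
from h import *
a=cv2.imread("pics/side7.png")[130:290,90:250]; c=capture("scene")["color"][:,:,::-1][110:270,370:530]
cv2.imwrite("pics/m7.png",np.hstack([cv2.resize(a,(400,400)),cv2.resize(c,(400,400))]))
```

```text
(no output)
```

View pics/m7.png

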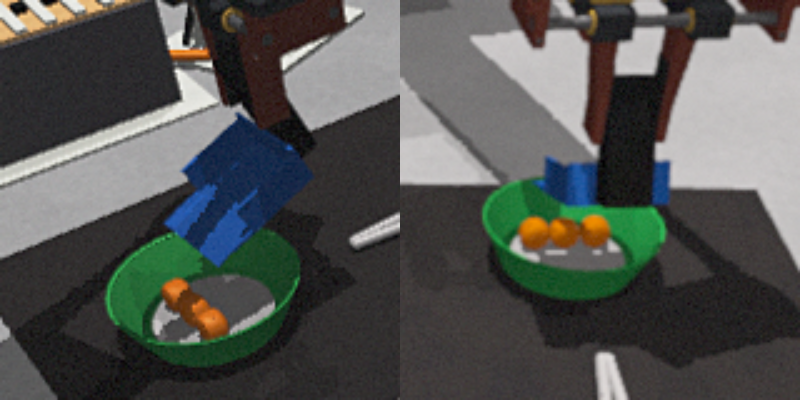

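The caps have dropped out: three of them lie in the green dish, with the scoop tilted and still held. I grip firmly again and raise it, then check the free bench area.

Emit:
drive_tool(moves=[{"gripper": 0.2, "delta_pos": [0, 0, 0], "turn": 0}, {"gripper": 0.2, "delta_pos": [0, 0, 0], "turn": 0}, {"gripper": 0.2, "delta_pos": [0, 0, 0], "turn": 0}, {"gripper": 0.2, "delta_pos": [0, 0, -10], "turn": 0}, {"gripper": 0.2, "delta_pos": [0, 0, -20], "turn": 0}, {"gripper": 0.2, "delta_pos": [10, 20, -20], "turn": 0}, {"gripper": 0.2, "delta_pos": [30, 45, -20], "turn": 0}, {"gripper": 0.2, "delta_pos": [50, 75, -20], "turn": 0}, {"gripper": 0.2, "delta_pos": [65, 105, -20], "turn": 0}, {"gripper": 0.2, "delta_pos": [70, 125, -20], "turn": 0}], squeeze=40)

```text
t: 15.7
tool_pos: [604.4, 120.8, 357.2]
eef_rot: [180.0, -0.0, 5.3]
force: [-1.1, -0.3, -1.7]
finger_gap: 0.387
finger_force: 40.0
```

```bash
python3 chk.py 8 side
python3 - <<'E'
from h import *
d=np.load("scene0.npz"); W=d["W"]; m=np.zeros(W.shape[:2],bool); m[248:336,440:495]=1
m&=(W[...,2]>4)&(W[...,2]<25); P=W[m]; print("pliers",P.min(0),P.max(0))
E
```

```text
15.7 [604.4 120.8 357.2] [180.   -0.    5.3] [-1.1 -0.3 -1.7]
side cap [167. 253.] [438.4 241.3  23.8] 36.4
side blue n 2096 u [-72.9  10. ] z [  1.9 121.4 157.7] lip z 89.5
pliers [563.11998088 197.53767457   4.00030469] [774.6269718  318.79754888  18.08318379]
```

Emit:
drive_tool(moves=[{"gripper": 0.2, "delta_pos": [0, 6, 20], "turn": 0}, {"gripper": 0.2, "delta_pos": [0, 8, 45], "turn": 0}, {"gripper": 0.2, "delta_pos": [0, 8, 68], "turn": 0}, {"gripper": 0.2, "delta_pos": [0, 8, 82], "turn": 0}, {"gripper": 0.2, "delta_pos": [0, 8, 90], "turn": 0}, {"gripper": 0.2, "delta_pos": [0, 8, 97], "turn": 0}, {"gripper": 0.2, "delta_pos": [0, 8, 104], "turn": 0}, {"gripper": 0.2, "delta_pos": [0, 8, 111], "turn": 0}, {"gripper": 0.2, "delta_pos": [0, 8, 118], "turn": 0}, {"gripper": 0.2, "delta_pos": [0, 8, 123], "turn": 0}], squeeze=12)

```text
t: 17.0
tool_pos: [604.4, 114.1, 233.0]
eef_rot: [180.0, 0.0, 5.3]
force: [0.6, -0.4, 1.0]
finger_gap: 0.382
finger_force: 12.0
```

Emit:
drive_tool(moves=[{"gripper": 0.2, "delta_pos": [0, 0, 3], "turn": 0}, {"gripper": 0.2, "delta_pos": [0, 0, 6], "turn": 0}, {"gripper": 0.2, "delta_pos": [0, 0, 8], "turn": 0}, {"gripper": 0.2, "delta_pos": [0, 0, 10], "turn": 0}, {"gripper": 0.2, "delta_pos": [0, 0, 11], "turn": 0}, {"gripper": 0.2, "delta_pos": [0, 0, 12], "turn": 0}, {"gripper": 0.2, "delta_pos": [0, 0, 13], "turn": 0}, {"gripper": 0.2, "delta_pos": [0, 0, 13], "turn": 0}, {"gripper": 0.2, "delta_pos": [0, 0, 13], "turn": 0}, {"gripper": 0.2, "delta_pos": [0, 0, 13], "turn": 0}])

```text
t: 18.25
tool_pos: [605.6, 114.2, 224.2]
eef_rot: [-180.0, -0.4, 5.3]
force: [0.5, -0.4, 10.4]
finger_gap: 0.387
finger_force: 12.0
```

```bash
python3 chk.py 9 side
```

```text
18.25 [605.6 114.2 224.2] [-180.    -0.4    5.3] [ 0.5 -0.4 10.4]
side cap [167. 253.] [439.8 240.3  21.9] 35.1
side blue n 1778 u [-104.6   -4.5] z [  0.7   5.6 158. ] lip z 4.5
```

View pics/side9.png

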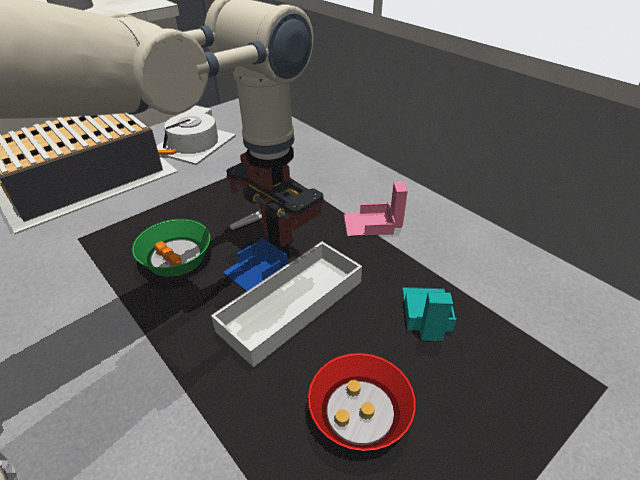

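The scoop is flat on the bench beside the trough, at about (258,263), with 10 N of contact force. I release and retreat upward.

Emit:
drive_tool(moves=[{"gripper": 0.7, "delta_pos": [0, 0, -1], "turn": 0}, {"gripper": 0.7, "delta_pos": [0, 0, -1], "turn": 0}, {"gripper": 0.7, "delta_pos": [0, 0, -1], "turn": 0}, {"gripper": 0.7, "delta_pos": [0, 0, -1], "turn": 0}, {"gripper": 0.7, "delta_pos": [0, 0, -15], "turn": 0}, {"gripper": 0.7, "delta_pos": [0, 0, -40], "turn": 0}, {"gripper": 0.7, "delta_pos": [0, 0, -80], "turn": 0}, {"gripper": 0.7, "delta_pos": [0, 0, -120], "turn": 0}, {"gripper": 0.7, "delta_pos": [0, 0, -140], "turn": 0}, {"gripper": 0.7, "delta_pos": [0, 0, -140], "turn": 0}])

```text
t: 19.55
tool_pos: [604.6, 114.2, 362.7]
eef_rot: [-180.0, -0.2, 5.3]
force: [-0.6, 0.0, -0.0]
finger_gap: 0.705
finger_force: 0.0
```

Run:
```python
from h import *
s=arm.observe(); print(s["t"],s["tool_pos"],s["finger_gap"],s["force"])
a=capture("side")["color"][180:330,110:350,::-1]; c=capture("scene")["color"][:,:,::-1][140:340,270:510]
cv2.imwrite("pics/m10.png",np.hstack([cv2.resize(a,(400,250)),cv2.resize(c,(300,250))]))
```

```text
19.55 [604.56239728 114.19177585 362.70611922] 0.7046865737024364 [-0.60778722  0.02904468 -0.01547214]
```

View pics/m10.png

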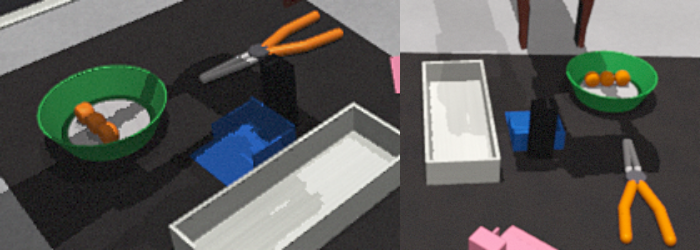

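The picture shows the scoop standing upright and released, the three caps in the green dish, and the dish and pliers undisturbed.

```bash
python3 -c "
from bench import arm
print(arm.close_job())"
```

```text
the job is handed in; nothing more can be done
None
```

The job is handed in (19.6 s on the robot's clock): all three caps are in the green dish, the blue scoop stands upright and released on the bench, and neither the dishes nor the pliers appear to have moved; no verdict was returned.

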